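# Prop up the display unit on its levelling plate

## Robot

A 6-joint arm with a two-finger parallel gripper is mounted at the origin on the work surface. World frame = base frame: x ahead of the robot, y to its left, z up, the work surface at z = 0. Lengths are in mm, angles in rad, forces in N, time in s.
With the tool pointing down it reaches from about 350 to 875 mm from the base axis. Payload 4.2 kg.
Tool frame: the origin (TCP) lies midway between the tips of the shut fingers; the grasp point (between the pads) lies 19 mm behind it; z points along the fingers, y is the line along which they close (so a half turn about z gives the same grasp; the last joint's range is limited). The gripper opens to 85 mm and grips with 20 to 120 N. Pads are 22 mm wide; open, the fingers measure 114 mm over their backs; the gripper's body (76 mm by 85 mm) begins 54 mm behind the grasp point. The pads swing forward as they close: fully open they stand 13 mm farther back than shut.
Start: joints at [-0.99, 0.385, 0.008, 0, -1.194, -0.259], TCP at [197.687, -592.89, 231.312] pointing down, gripper open.
Joint ranges: [-3.14, 3.14], [-1.21, 2.06], [-1.07, 1.41], [-3.16, 2.05], [-2.99, -0.16], [-3.1, 3.1]. Speed limits (rad/s): [2.79, 2.79, 3.14, 3.14, 3.14, 3.14].

## Interface

Orientations are given as a unit quaternion [x, y, z, w].
In Python, from bench import read_state, get_image, job_done gives the robot as it stands.
- The arm moves only by the shell command python3 -m jog 'ROWS'. ROWS is JSON, a list of rows, each a list of 3 entries, a list of its own where there are three numbers: the shift along the world's x, y, z scaled (see below), then the turn, a rotation vector about the world's x, y, z scaled (see below), then the gripper's target within -1 to 1 (shut at 1, half-way at 0, fully open at -1). In form: [[[x, y, z], [wx, wy, wz], claw], ...]. A call has 1 to 20 rows; each row is the pose to reach, as a shift and turn from the pose commanded when the call began; what a row does not reach only later rows make up. The controller multiplies each number of a shift by 10 cm and each number of a turn by 120 degrees. A row lasts 1/10 s, in which the tool goes at most 50 mm and 8.59 degrees, less where a joint would pass 70% of its speed; a pose out of reach is approached as far as the arm can. A call with a number of a shift or a turn outside -1 to 1 is refused whole. A call with a gripper value outside its range is refused whole. The fingers move at their own pace and stop on an object; the grip force is fixed at half the most. Time passes only in rows, so rows that repeat a pose let the fingers close. It gives the time, the measured TCP pose, the force, the opening and the grip force at its end, in the units of the state.
- read_state(): the state, without advancing time (a new reading comes with each control period).
- get_image(name): name is "scene" or "top" or "wrist"; returns a dict with "frame" (400x640x3 uint8, red, green, blue), "range_z" (400x640 float32, mm along the optical axis (not along the pixel's ray), 0 where there is no reading), "fx", "fy", "cx", "cy" (pixels), "R" (3x3) and "t" (3): a world point X has camera coordinates R X + t. Camera axes: x right, y down, z forward; pixel columns grow to the right and rows downward; lengths in mm; the calibration is good to about 2 mm. A picture is of the moment at which its call begins.
- job_done(): hands the job in; it is judged then, once.
The state is a dict: "clock": time; "joints": joint angles; "joint_vel": joint speeds; "joint_efforts": joint torques, N m; "position": TCP position; "ee_rot": TCP orientation; "contact_force": force on the tool from outside, world axes, zero at the start; "wrist_torque": the same for the moment, N m; "gripper_width": finger opening in mm; "grasp_force": force on a finger pad.
Only numpy, scipy, OpenCV 4.12 (cv2) and the standard library are available. Lean on these libraries where they do the work, as an engineer would, in place of code of your own. Each camera call takes 0.05 s, during which the arm holds its last target. There are 200 camera calls.

## Task

Prop up the display unit so that its screen looks a little upwards: tip it back on its rear bottom edge until it leans by itself against the rubber-sleeved rail behind it and let go, take the flat steel plate out of the riser, and lay its plain end square and centred under the unit's raised front, about 20 mm in from the front face. Then lower the unit slowly and gently, never letting it drop, so that it stands on the plate, clear of the rail, with its rear edge still where it stood. Leave everything else on the bench undisturbed.

Things in the scene. Friction and masses are not known exactly. Their poses are not given: they have to be found in the camera images.
- unit_mid (a point): Display unit: loose upright cream box, 64 deep (x) x 110 wide (y) x 130 mm high, 0.5 to 0.8 kg, grey screen and keys on its front. Point at the box's centre, 65 mm above its underside; x points from front to rear face (away from the robot), z up. It balances on its rear edge at about 25 degrees; tipped farther it falls back on to the rail. It tips without sliding.
- unit_handle (a point): Middle of the unit's carrying handle: a round steel bar 10 mm thick and 80 mm long along the unit's y, on two end posts, 35 mm above the unit's top (165 mm above its underside), over the middle of its depth; 30 mm of free space under the bar. Axes as the unit's.
- unit_rear (a point): Middle of the unit's rear bottom edge, the edge on which it tips (32 mm behind and 65 mm below the centre). Axes as the unit's.
- rail_bar (a point): Middle of the fixed guard rail behind the unit: a rubber-sleeved bar 16 mm thick and 170 mm long along its y, its axis 75 mm above the bench on two end posts, standing 57 to 65 mm behind the unit's rear face. The unit tipped against it leans back about 33 to 37 degrees, its front bottom edge then being about 35 mm above the bench.
- blade_nose (a point): Middle of the plain end of the loose steel plate, half-way up its thickness: plate 100 long (x) x 50 wide (y) x 8 mm thick, 0.25 kg. x points out of the plain end, z up. At the start the plate lies on the riser's floor, its underside 14 mm above the bench, its last 32 to 38 mm at this end hanging out in the air beyond the floor's edge.
- blade_tab (a point): Middle of the plate's upright tab, 82 mm behind the plain end, 22 mm above the plate's underside: tab 36 long (x), 10 thick (y), standing 28 mm above the plate (top 36 mm above its underside). Axes as the plate's. At the start it is hidden under the riser: the plate can be taken only by its sides at the plain end until pulled out.
- riser: Fixed aluminium bench riser (low bridge) 90 deep (x) x 150 wide (y) x 62 mm high, open front and back, with a floor 14 mm thick that reaches 11 mm beyond the roof's front edge (to x = 56 mm); 42 mm clear inside; a case and a small weight on the rear of its top reach 84 mm. Origin on the bench under its middle; x points out of its open front. On the robot's left or right.
- unit: The display unit as a whole; origin at the centre of its underside, axes as unit_mid.
- blade: The steel plate as a whole; origin at the centre of its underside, axes as blade_nose.
- rail: The guard rail; origin on the bench under the bar's middle.
- tub: Fixed bystander: closed clear plastic tub 106 x 146 x 62 mm high, origin under its centre; it stands on the side where the riser is not.
- weight: Bystander: steel weight 42 mm across, 66 mm high, origin under its centre.
- cup: Bystander: white plastic cup 60 mm across, 60 mm high, origin under its centre.
- bottle: Bystander: amber bottle 60 mm across, 130 mm high, origin under its centre.
- jar: Bystander: white jar 66 mm across, 85 mm high, origin under its centre.
- dish: Bystander: small white dish 72 mm across, 18 mm high, origin under its centre.
- brush: Bystander: dusting brush about 170 mm long, lying flat.
Not all that is in view belongs to the job. What is shaped like the blade but purple, red or turquoise is not meant.

How it is judged (in metres and radians):
On the way, in this order (a step that is already met when the one before it is completed fails the run):
1. the unit, tipped back on its rear edge, leans on the rail by itself, let go (angle between unit_mid's own z axis and vertical between 0.44 and 0.8 rad and contact force between unit and rail above 0.1 N and contact force between unit and the fingers below 0.1 N), for 0.2 s.
2. the plate's plain end lies flat under the raised front of the unit, which still leans on the rail (angle between unit_mid's own z axis and vertical between 0.44 and 0.8 rad and contact force between unit and rail above 0.1 N and horizontal distance between blade_nose and unit_rear below 0.06 m and y of blade_nose in the frame of unit_rear between -0.025 and 0.025 m and height (world z) of blade_nose below 0.01 m), for 0.2 s.
At the end, for the whole second after the job is handed in: At rest: the unit stands on its rear edge and the plate, leaning back 6-18 deg, off the rail; plate flat, its plain end 8-36 mm in from the front face, within 20 mm of mid-width, square within 0.2 rad; rear edge on the bench, within 25 mm of its start (x of blade_nose in the frame of unit_rear between -0.056 and -0.028 m and y of blade_nose in the frame of unit_rear between -0.02 and 0.02 m and angle between the y axis of blade and the y axis of unit, either way round below 0.2 rad and angle between unit_mid's own z axis and vertical between 0.1 and 0.32 rad and contact force between unit and blade above 0.5 N and contact force between unit and rail below 0.05 N and height (world z) of blade_nose below 0.01 m and angle between blade's own z axis and vertical below 0.05 rad and height (world z) of unit_rear below 0.004 m and distance of unit_rear from where it was at the start of the episode below 0.025 m and linear speed of each of unit, blade below 0.02 m/s and angular speed of unit below 0.1 rad/s); the robot touches nothing.
It fails at once if the unit is dropped instead of lowered (turns faster than 1 rad/s with the plate under it) (horizontal distance between blade_nose and unit_rear below 0.06 m and angular speed of unit above 1 rad/s).
It fails at once if a bystander is moved more than 30 mm (distance of any of weight, cup, bottle, jar, dish, brush from where it was at the start of the episode above 0.03 m).
It also fails if it takes over 72 s, if anything falls off the work surface, if the arm or the gripper's body presses on something with over 40 N, if the wrist force passes 120 N, or if a joint passes its speed limit or range.

## Working session

There is one attempt and no reset: what is moved stays moved. The work goes in short steps, Python scripts to look and compute and a shell command to move; the robot and the scene stay as the last step left them, time stands still between calls to the robot, and variables do not carry over. Pictures are saved under pics/ and viewed, at most 10 in all, crops included, and the job is handed in when it is done.

```bash
mkdir -p pics; cat > h.py <<'E'
import numpy as np, cv2
from bench import read_state,get_image,job_done
def pts(im):
    z=im["range_z"].astype(float);v,u=np.mgrid[:z.shape[0],:z.shape[1]]
    c=np.stack([(u-im["cx"])/im["fx"]*z,(v-im["cy"])/im["fy"]*z,z],-1)
    P=(c-np.array(im["t"]))@np.array(im["R"]); P[z==0]=np.nan
    return P
def save(im,n): cv2.imwrite("pics/"+n,im["frame"][:,:,::-1])
E
python3 - <<'E'
from h import *
print(read_state())
for n in("scene","top"):
    im=get_image(n);save(im,n+"0.png");np.savez(n+"0.npz",P=pts(im),f=im["frame"],R=im["R"],t=im["t"],k=[im[a] for a in("fx","fy","cx","cy")])
    print(n,im["fx"],im["R"],im["t"])
E
```

```text
{'clock': 0.0, 'joints': array([-9.90425108e-01,  3.85544463e-01,  6.63484668e-03, -5.02718405e-04,
       -1.19399800e+00, -2.58606714e-01]), 'joint_vel': array([ 0.00319294,  0.00058203,  0.00075033, -0.00075962, -0.00232394,
       -0.00204485]), 'joint_efforts': array([-1.78187300e-03, -3.92290699e+01,  1.88396287e+01,  4.18608874e+00,
       -4.64877550e-03, -1.25229883e-05]), 'position': array([ 197.49041268, -592.36476723,  230.23186108]), 'ee_rot': array([-1.60097499e-01,  9.87100614e-01,  1.05927344e-03, -2.16586167e-04]), 'contact_force': array([0.40012586, 0.27790331, 0.31965077]), 'wrist_torque': array([ 0.01505717, -0.02124329,  0.01632207]), 'grasp_force': 0.0, 'gripper_width': 85.48182803937495}
scene 464.29743427758905 [[-0.80408018  0.59432541 -0.01524375]
 [ 0.47000768  0.61976746 -0.6284752 ]
 [-0.3640712  -0.51250913 -0.77768024]] [ 400.94852043 -155.81790757 1586.14662883]
top 485.30941187486275 [[ 0.02731638 -0.99934232  0.0238483 ]
 [-0.99657869 -0.029087   -0.07736184]
 [ 0.07800464 -0.02165347 -0.99671782]] [ -29.52936948  487.48044336 1487.21053949]
```

View pics/scene0.png

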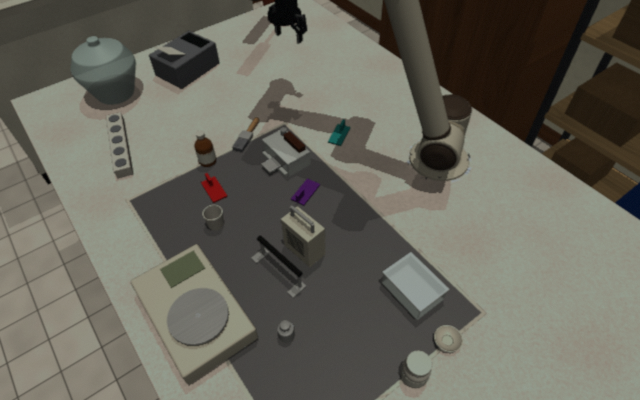

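View pics/top0.png

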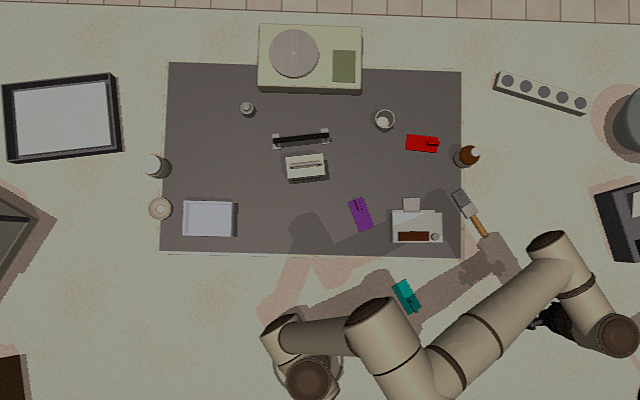

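The top view shows the unit at (305,167), the rail at (300,138), and the riser at (417,225) on the robot's right, with the plate's end at (411,204). The decoys are purple (361,214), red (422,143) and turquoise (406,296).

```bash
python3 - <<'E'
from h import *
d=np.load("top0.npz");P=d["P"];f=d["f"]
def rep(n,box,lo,hi):
    u0,u1,v0,v1=box;Q=P[v0:v1,u0:u1].reshape(-1,3);m=(Q[:,2]>lo)&(Q[:,2]<hi);Q=Q[m]
    r=cv2.minAreaRect(Q[:,:2].astype(np.float32));print(n,len(Q),"c",np.round(r[0],1),"sz",np.round(r[1],1),"ang",round(r[2],2),"z",np.round(np.median(Q[:,2]),1))
rep("unit top",(275,335,145,190),120,142)
rep("handle",(275,335,145,190),155,180)
rep("rail",(262,340,125,148),65,95)
rep("riserroof",(385,450,190,250),56,70)
rep("plate",(395,428,190,215),14,32)
rep("purple",(340,380,190,235),5,60)
rep("cup",(370,400,105,135),20,80)
rep("tub",(175,245,195,240),30,80)
rep("weight",(235,260,95,120),20,80)
o=cv2.resize(f[120:250,250:460],None,fx=3.8,fy=3.8,interpolation=cv2.INTER_CUBIC)
cv2.imwrite("pics/c1.png",o[:,:,::-1])
E
```

```text
unit top 727 c [576.3  25.7] sz [ 65.5 109.7] ang 8.53 z 130.3
handle 114 c [576.9  25.3] sz [10.3 87.9] ang 7.7 z 169.8
rail 309 c [669.1  41.8] sz [ 16.7 169.7] ang 7.98 z 81.7
riserroof 1138 c [ 408.9 -317. ] sz [ 87.7 152.4] ang 1.56 z 62.8
plate 267 c [ 479.3 -309.4] sz [ 44.3 101.6] ang 1.43 z 22.3
purple 621 c [ 454.1 -150.3] sz [138.3 122.6] ang 0.97 z 8.3
cup 180 c [ 739.4 -214.6] sz [56.7 59.6] ang 48.87 z 49.3
tub 1746 c [419.5 314.5] sz [106.1 147.1] ang 0.26 z 61.8
weight 159 c [764.3 211.6] sz [39.1 40.1] ang 23.85 z 45.6
```

View pics/c1.png

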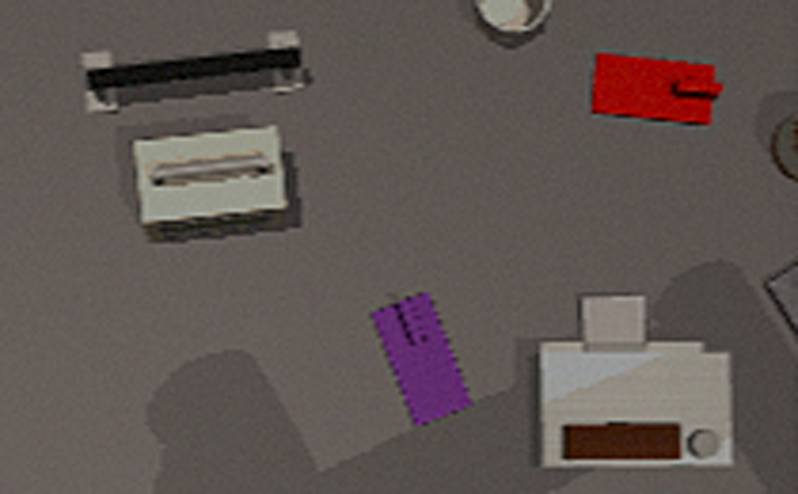

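The crop confirms the layout: the unit is yawed about 8° (bar at crop (212,170)), the plate's nose is at about crop (614,300), and the purple decoy at (420,360) is off to one side. I'm moving above the handle and turning the tool so the fingers close along the unit's x.

```bash

python3 -m jog '[[[0.3,0.5,0.1],[0,0,0.07],-1],[[0.6,1,0.1],[0,0,0.14],-1],[[0.6,1,0.1],[0,0,0.166],-1]]'
python3 -m jog '[[[0.3,0.5,0],[0,0,0.07],-1],[[0.6,1,0],[0,0,0.14],-1],[[0.6,1,0],[0,0,0.166],-1]]' >/dev/null
python3 -m jog '[[[0.3,0.5,0],[0,0,0.07],-1],[[0.6,1,0],[0,0,0.14],-1],[[0.6,1,0],[0,0,0.166],-1]]' >/dev/null
python3 -m jog '[[[0.3,0.5,0],[0,0,0.07],-1],[[0.6,1,0],[0,0,0.14],-1],[[0.6,1,0],[0,0,0.165],-1]]' >/dev/null
python3 -m jog '[[[0.35,0.5,0],[0,0,0],-1],[[0.7,1,0],[0,0,0],-1],[[0.7,1,0],[0,0,0],-1]]' >/dev/null
python3 -m jog '[[[0.35,0.5,0.2],[0,0,0],-1],[[0.7,1,0.4],[0,0,0],-1],[[0.7,1,0.4],[0,0,0],-1],[[0.7,1,0.4],[0,0,0],-1],[[0.7,1,0.4],[0,0,0],-1]]'
python3 - <<'E'
from h import *
s=read_state();print(s["position"],s["ee_rot"],s["joints"],s["gripper_width"])
im=get_image("wrist");save(im,"w1.png");P=pts(im)
def rep(n,lo,hi,c,r):
    Q=P.reshape(-1,3);m=(Q[:,2]>lo)&(Q[:,2]<hi)&(np.hypot(Q[:,0]-c[0],Q[:,1]-c[1])<r);Q=Q[m]
    if len(Q)<5: print(n,len(Q));return
    q=cv2.minAreaRect(Q[:,:2].astype(np.float32));print(n,len(Q),np.round(q[0],1),np.round(q[1],1),round(q[2],2),np.median(Q[:,2]))
rep("handle",150,180,(577,25),70);rep("top",122,140,(577,25),80);rep("rail",66,92,(669,42),95)
E
```

```text
clock: 0.4
position: [258.7, -490.0, 241.3]
ee_rot: [-0.331, 0.944, 0.001, 0.0]
contact_force: [0.5, -0.6, 1.1]
gripper_width: 85.4
grasp_force: 0.0
clock: 2.1
position: [577.3, 7.5, 280.4]
ee_rot: [0.755, -0.656, -0.001, 0.001]
contact_force: [0.3, -0.6, -1.1]
gripper_width: 85.8
grasp_force: 0.0
[577.27801643   7.53184268 280.3749287 ] [ 7.54978646e-01 -6.55748643e-01 -7.03161552e-04  6.83409065e-04] [ 2.93253938e-01  2.74159218e-01 -2.98247184e-02 -4.82828784e-04
 -1.26871858e+00 -1.52661967e-01] 85.8172750580886
handle 1325 [579.   23.4] [ 9.8 90.3] 8.01 168.96010950043404
top 6850 [578.9  23. ] [ 64.  109.5] 8.08 129.926576538883
rail 2486 [666.3  40.3] [162.5  84.9] 76.19 81.62305322888753
```

View pics/w1.png

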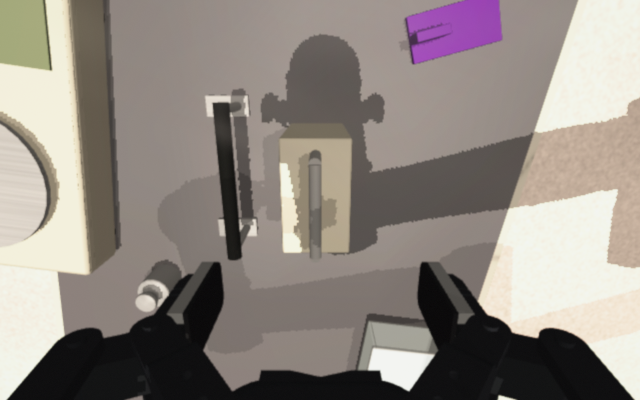

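The wrist view shows the handle bar at pixel (316,205), and the depth puts it at (579,23.5) with a yaw of 8°. The tool is aligned with it. Next I'll compute the arc table while descending and gripping.

```bash

python3 -m jog '[[[0.01,0.165,-0.2],[0,0,0],-1],[[0.01,0.165,-0.6],[0,0,0],-1],[[0.01,0.165,-0.9],[0,0,0],-0.6]]'
python3 -m jog '[[[0,0,-0.2],[0,0,0],-0.5],[[0,0,-0.44],[0,0,0],-0.4],[[0,0,-0.44],[0,0,0],0],[[0,0,-0.44],[0,0,0],0.5],[[0,0,-0.44],[0,0,0],0.8],[[0,0,-0.44],[0,0,0],1],[[0,0,-0.44],[0,0,0],1],[[0,0,-0.44],[0,0,0],1],[[0,0,-0.44],[0,0,0],1],[[0,0,-0.44],[0,0,0],1]]'
python3 - <<'E'
from h import *
def T(x,z,angs):
    for a in angs:
        t=np.radians(a);c,s=np.cos(t),np.sin(t)
        dx=x*c+z*s-x;dz=z*c-x*s-z
        print(a,np.round([dx*.0099,dx*.00139,dz*.01,-a*.139/120,a*.99/120],3))
T(-32,146,[4,8,12,16,20,23,26,29,31,33,34])
E
```

```text
clock: 2.45
position: [576.9, 22.5, 189.4]
ee_rot: [0.754, -0.657, -0.001, 0.001]
contact_force: [0.7, 0.7, -0.8]
gripper_width: 72.9
grasp_force: 0.0
clock: 3.45
position: [579.4, 23.4, 149.1]
ee_rot: [0.755, -0.656, 0.001, -0.001]
contact_force: [-1.1, -1.0, 6.1]
gripper_width: 7.7
grasp_force: 58.8
4 [ 0.102  0.014  0.019 -0.005  0.033]
8 [ 0.204  0.029  0.03  -0.009  0.066]
12 [ 0.307  0.043  0.035 -0.014  0.099]
16 [ 0.411  0.058  0.032 -0.019  0.132]
20 [ 0.513  0.072  0.021 -0.023  0.165]
23 [ 0.59   0.083  0.009 -0.027  0.19 ]
26 [ 0.666  0.093 -0.007 -0.03   0.214]
29 [ 0.74   0.104 -0.028 -0.034  0.239]
31 [ 0.79   0.111 -0.044 -0.036  0.256]
33 [ 0.838  0.118 -0.061 -0.038  0.272]
34 [ 0.862  0.121 -0.071 -0.039  0.28 ]
```

```bash

python3 -m jog '[[[0.05,0.007,0.01],[-0.002,0.017,0],1],[[0.102,0.014,0.019],[-0.005,0.033,0],1],[[0.153,0.021,0.025],[-0.007,0.05,0],1],[[0.204,0.029,0.03],[-0.009,0.066,0],1],[[0.255,0.036,0.033],[-0.012,0.083,0],1],[[0.307,0.043,0.035],[-0.014,0.099,0],1],[[0.359,0.05,0.034],[-0.016,0.116,0],1],[[0.411,0.058,0.032],[-0.019,0.132,0],1],[[0.411,0.058,0.032],[-0.019,0.132,0],1],[[0.411,0.058,0.032],[-0.019,0.132,0],1]]'
python3 - <<'E'
from h import *
print(read_state()["joints"]);im=get_image("scene");P=pts(im)
f=im["frame"][170:300,220:370];cv2.imwrite("pics/s1.png",cv2.resize(f,None,fx=4,fy=4)[:,:,::-1])
E
```

```text
clock: 4.45
position: [621.2, 29.4, 152.0]
ee_rot: [0.748, -0.65, -0.09, 0.104]
contact_force: [-0.3, -0.6, 5.4]
gripper_width: 7.7
grasp_force: 59.7
[ 0.28798618  0.5809003   0.11668207 -0.03926458 -1.38032813 -0.13508746]
```

View pics/s1.png

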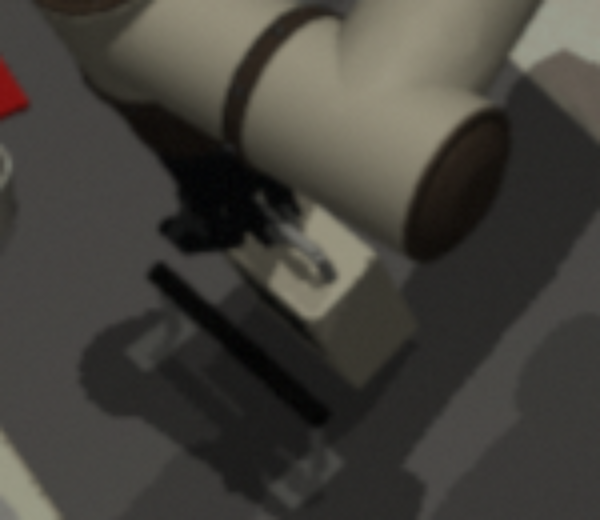

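The crop shows the unit tilted back, gripped at the bar (290,240), with the rail still clear behind it. Continuing to 34°.

```bash

python3 -m jog '[[[0.051,0.007,-0.005],[-0.002,0.017,0],1],[[0.102,0.014,-0.011],[-0.004,0.033,0],1],[[0.179,0.025,-0.023],[-0.008,0.058,0],1],[[0.255,0.035,-0.039],[-0.011,0.082,0],1],[[0.329,0.046,-0.06],[-0.015,0.107,0],1],[[0.379,0.053,-0.076],[-0.017,0.124,0],1],[[0.427,0.06,-0.093],[-0.019,0.14,0],1],[[0.451,0.063,-0.103],[-0.02,0.148,0],1],[[0.451,0.063,-0.103],[-0.02,0.148,0],1],[[0.451,0.063,-0.103],[-0.02,0.148,0],1]]'
```

```text
clock: 5.5
position: [666.4, 35.9, 141.5]
ee_rot: [0.723, -0.628, -0.19, 0.219]
contact_force: [2.4, -0.2, 5.4]
gripper_width: 7.7
grasp_force: 60.0
```

```bash

python3 -m jog '[[[0.012,0.002,-0.005],[-0.001,0.004,0],1],[[0.024,0.003,-0.01],[-0.001,0.008,0],1],[[0.024,0.003,-0.01],[-0.001,0.008,0],1]]'
python3 -m jog '[[[0,0,0],[0,0,0],0.8],[[0,0,0],[0,0,0],0.7],[[0,0,0],[0,0,0],0.6],[[0,0,0],[0,0,0],0.5],[[0,0,0],[0,0,0],0.3],[[0,0,0],[0,0,0],0.3],[[0,0,0],[0,0,0],0.3]]'
python3 - <<'E'
from h import *
im=get_image("wrist");save(im,"w2.png");P=pts(im).reshape(-1,3)
Q=P[(np.hypot(P[:,0]-690,P[:,1]-36)<120)&(P[:,2]>100)&(P[:,2]<175)]
print(len(Q))
E
```

```text
clock: 5.8
position: [668.4, 36.0, 140.6]
ee_rot: [0.721, -0.626, -0.196, 0.225]
contact_force: [3.9, 1.0, 7.5]
gripper_width: 7.8
grasp_force: 60.2
clock: 6.5
position: [667.2, 36.0, 139.0]
ee_rot: [0.72, -0.626, -0.197, 0.226]
contact_force: [-0.7, 0.4, 0.2]
gripper_width: 29.7
grasp_force: 0.0
34285
```

View pics/w2.png

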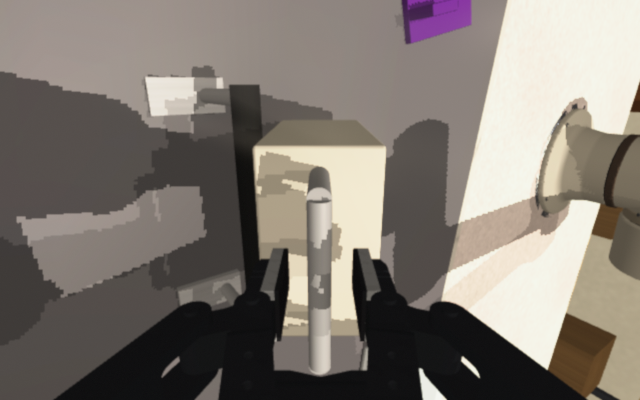

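The wrist view shows the unit leaning against the rail, with the bar centred between the open fingers at (318,280) and released. I'll retract along the tool, straighten it and go above the plate's nose.

```bash

python3 -m jog '[[[0.14,0.02,0.2],[0,0,0],0.3],[[0.28,0.04,0.41],[0,0,0],0],[[0.43,0.06,0.62],[0,0,0],-0.5],[[0.57,0.08,0.82],[0,0,0],-1],[[0.57,0.08,0.82],[0,0,0],-1]]'
python3 -m jog '[[[-0.1,-0.2,0.3],[0.008,-0.06,0],-1],[[-0.2,-0.5,0.3],[0.016,-0.12,0],-1],[[-0.3,-0.8,0.3],[0.024,-0.18,0],-1],[[-0.4,-1,0.3],[0.032,-0.24,0],-1],[[-0.4,-1,0.3],[0.04,-0.288,0],-1],[[-0.4,-1,0.3],[0.04,-0.288,0],-1]]'
python3 -m jog '[[[-0.3,-0.4,0],[0,0,-0.07],-1],[[-0.6,-0.8,0],[0,0,-0.14],-1],[[-0.9,-1,0],[0,0,-0.21],-1],[[-1,-1,0],[0,0,-0.27],-1]]'
python3 -m jog '[[[-0.3,-0.4,0],[0,0,-0.07],-1],[[-0.6,-0.8,0],[0,0,-0.14],-1],[[-0.9,-1,-0.1],[0,0,-0.21],-1],[[-0.95,-1,-0.3],[0,0,-0.27],-1]]'
python3 -m jog '[[[0,-0.2,-0.2],[0,0,-0.07],-1],[[0,-0.45,-0.5],[0,0,-0.14],-1],[[0,-0.5,-0.7],[0,0,-0.21],-1],[[0,-0.5,-0.7],[0,0,-0.265],-1],[[0,-0.5,-0.7],[0,0,-0.265],-1],[[0,-0.5,-0.7],[0,0,-0.265],-1]]'
python3 - <<'E'
from h import *
from scipy.spatial.transform import Rotation as R
s=read_state();print(s["position"],np.round(R.from_quat(s["ee_rot"]).as_matrix(),3),s["joints"])
im=get_image("wrist");save(im,"w3.png");P=pts(im).reshape(-1,3)
def rep(n,lo,hi,x0,x1,y0,y1):
    Q=P[(P[:,2]>lo)&(P[:,2]<hi)&(P[:,0]>x0)&(P[:,0]<x1)&(P[:,1]>y0)&(P[:,1]<y1)]
    if len(Q)<5: print(n,len(Q));return
    q=cv2.minAreaRect(Q[:,:2].astype(np.float32));print(n,len(Q),np.round(q[0],1),np.round(q[1],1),round(q[2],2),np.median(Q[:,2]),Q.min(0),Q.max(0))
rep("plate",18.5,27,472,530,-350,-260);rep("roof",57,67,420,470,-400,-230)
im=get_image("top");Q=pts(im).reshape(-1,3);f=im["frame"].reshape(-1,3).astype(int)
Q=Q[(np.abs(Q[:,0]-680)<90)&(np.abs(Q[:,1]-35)<70)&(Q[:,2]>140)];print("bar",len(Q),np.round(np.median(Q,0),1))
E
```

```text
clock: 7.05
position: [726.1, 44.0, 223.2]
ee_rot: [0.721, -0.626, -0.195, 0.224]
contact_force: [0.2, 0.1, 0.7]
gripper_width: 83.7
grasp_force: 0.0
clock: 7.65
position: [680.6, -57.5, 253.0]
ee_rot: [0.754, -0.657, 0.0, -0.001]
contact_force: [0.6, 0.2, 0.5]
gripper_width: 85.5
grasp_force: 0.0
clock: 8.05
position: [581.7, -158.0, 250.6]
ee_rot: [-0.538, 0.843, 0.001, -0.001]
contact_force: [0.9, 0.2, 0.4]
gripper_width: 85.5
grasp_force: 0.0
clock: 8.45
position: [487.6, -258.0, 221.9]
ee_rot: [-0.282, 0.959, -0.0, 0.0]
contact_force: [0.1, 0.0, -1.0]
gripper_width: 85.6
grasp_force: 0.0
clock: 9.05
position: [489.8, -305.8, 150.9]
ee_rot: [-0.014, 1.0, 0.0, -0.0]
contact_force: [0.6, 0.9, 0.3]
gripper_width: 85.3
grasp_force: 0.0
[ 489.76176226 -305.82802504  150.89099555] [[-1.    -0.028 -0.001]
 [-0.028  1.     0.   ]
 [ 0.001  0.    -1.   ]] [-2.77707793e-01  3.74618450e-01 -2.24198179e-01  1.68604365e-04
 -9.72952314e-01 -1.26529661e+00]
plate 2166 [ 488.  -308.9] [50.7 31.9] 89.84 22.011673111754888 [ 472.00067413 -334.15986355   19.80396456] [ 503.97012224 -283.55444817   24.4930951 ]
roof 12018 [ 438.  -318.2] [ 38.2 150.7] 1.07 62.068834543861094 [ 420.00030135 -393.81443765   59.08076072] [ 458.35410723 -242.61208593   64.72227068]
bar 250 [666.6  34.2 147.7]
```

View pics/w3.png

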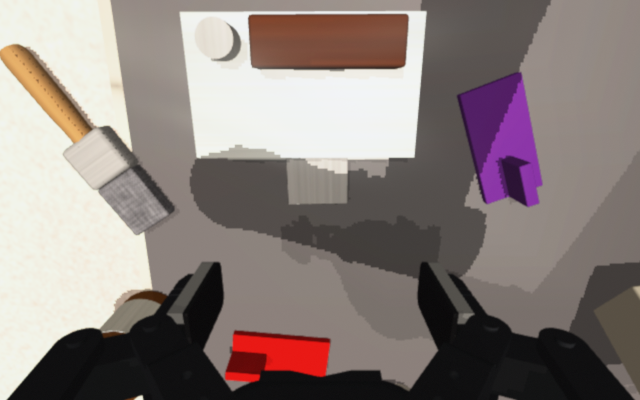

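The wrist view shows the plate's nose at pixels (290-348, 160-204), which is nose x=504, y=-309, square. The riser roof edge is at x≈457. The red decoy at (280,355) is well ahead of it. I'll descend and grip by the sides.

```bash

python3 -m jog '[[[0.02,-0.03,-0.3],[0,0,0],-1],[[0.02,-0.03,-0.6],[0,0,0],-0.8],[[0.02,-0.03,-0.9],[0,0,0],-0.7],[[0.02,-0.03,-1],[0,0,0],-0.7],[[0.02,-0.03,-1],[0,0,0],-0.7]]'
python3 -m jog '[[[0,0,-0.2],[0,0,0],-0.7],[[0,0,-0.46],[0,0,0],-0.7],[[0,0,-0.46],[0,0,0],-0.7]]'
python3 -m jog '[[[0,0,0],[0,0,0],0],[[0,0,0],[0,0,0],0.5],[[0,0,0],[0,0,0],1],[[0,0,0],[0,0,0],1],[[0,0,0],[0,0,0],1],[[0,0,0],[0,0,0],1]]'
```

```text
clock: 9.65
position: [490.7, -308.6, 50.3]
ee_rot: [-0.013, 1.0, 0.0, -0.001]
contact_force: [0.1, -0.6, 0.0]
gripper_width: 72.6
grasp_force: 0.0
clock: 9.95
position: [490.4, -308.5, 4.3]
ee_rot: [-0.012, 1.0, 0.001, -0.002]
contact_force: [-0.1, -0.4, 0.2]
gripper_width: 72.3
grasp_force: 0.0
clock: 10.55
position: [492.9, -309.5, 7.4]
ee_rot: [-0.013, 1.0, -0.001, 0.002]
contact_force: [0.7, 0.6, 7.5]
gripper_width: 48.1
grasp_force: 62.7
```

```bash

python3 -m jog '[[[0,0,0.02],[0,0,0],1],[[0.1,0,0.02],[0,0,0],1],[[0.2,0,0.02],[0,0,0],1],[[0.3,0,0.02],[0,0,0],1],[[0.4,0,0.02],[0,0,0],1],[[0.5,0,0.02],[0,0,0],1],[[0.6,0,0.02],[0,0,0],1],[[0.7,0,0.02],[0,0,0],1],[[0.8,0,0.02],[0,0,0],1],[[0.9,0,0.02],[0,0,0],1],[[1,0,0.02],[0,0,0],1],[[1,0,0.02],[0,0,0],1],[[1,0,0.02],[0,0,0],1]]'
python3 - <<'E'
from h import *
im=get_image("wrist");save(im,"w4.png");P=pts(im);
for v in range(40,260,20):
    print(v,[tuple(np.round(P[v,u]).tolist()) for u in (300,318,336)])
E
```

```text
clock: 11.85
position: [591.2, -308.8, 6.9]
ee_rot: [-0.012, 1.0, 0.0, -0.0]
contact_force: [-0.0, -0.7, -3.0]
gripper_width: 48.3
grasp_force: 62.3
40 [(494.0, -320.0, 0.0), (494.0, -313.0, 1.0), (494.0, -305.0, 2.0)]
60 [(503.0, -319.0, 20.0), (504.0, -312.0, 49.0), (504.0, -307.0, 49.0)]
80 [(509.0, -319.0, 20.0), (510.0, -312.0, 49.0), (509.0, -307.0, 48.0)]
100 [(516.0, -319.0, 20.0), (515.0, -312.0, 48.0), (515.0, -307.0, 48.0)]
120 [(523.0, -319.0, 21.0), (521.0, -312.0, 47.0), (521.0, -306.0, 48.0)]
140 [(531.0, -319.0, 21.0), (526.0, -312.0, 49.0), (526.0, -306.0, 47.0)]
160 [(538.0, -318.0, 21.0), (532.0, -311.0, 49.0), (532.0, -306.0, 49.0)]
180 [(546.0, -318.0, 21.0), (546.0, -311.0, 22.0), (546.0, -304.0, 21.0)]
200 [(554.0, -318.0, 21.0), (554.0, -311.0, 21.0), (554.0, -304.0, 21.0)]
220 [(563.0, -318.0, 20.0), (563.0, -311.0, 21.0), (563.0, -304.0, 20.0)]
240 [(572.0, -318.0, 20.0), (572.0, -311.0, 21.0), (572.0, -303.0, 21.0)]
```

View pics/w4.png

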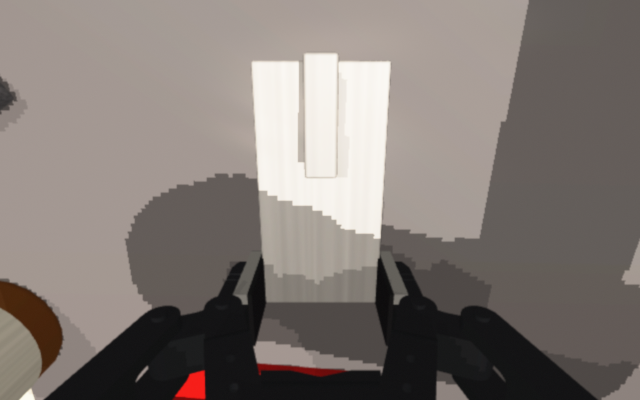

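The plate is fully out and level. The tab is at pixel (320,115), which is (520,-309). Lowering gently.

```bash

python3 -m jog '[[[0,0,-0.03],[0,0,0],1],[[0,0,-0.05],[0,0,0],1],[[0,0,-0.05],[0,0,0],1],[[0,0,-0.05],[0,0,0],1]]'
python3 -m jog '[[[0,0,-0.02],[0,0,0],1],[[0,0,-0.04],[0,0,0],1],[[0,0,-0.04],[0,0,0],1],[[0,0,-0.04],[0,0,0],1]]'
```

```text
clock: 12.3
position: [591.1, -309.0, 2.2]
ee_rot: [-0.012, 1.0, 0.0, -0.0]
contact_force: [-0.3, -0.4, -3.6]
gripper_width: 48.2
grasp_force: 62.3
clock: 12.7
position: [591.2, -309.0, -1.9]
ee_rot: [-0.012, 1.0, 0.0, -0.0]
contact_force: [-0.1, 0.1, -2.6]
gripper_width: 48.2
grasp_force: 62.3
```

```bash

python3 -m jog '[[[0,0,-0.02],[0,0,0],1],[[0,0,-0.04],[0,0,0],1],[[0,0,-0.04],[0,0,0],1],[[0,0,-0.04],[0,0,0],1]]'
python3 -m jog '[[[0,0,0],[0,0,0],0.3],[[0,0,0.0],[0,0,0],-0.2],[[0,0,0.03],[0,0,0],-0.6],[[0,0,0.3],[0,0,0],-0.8],[[0,0,0.6],[0,0,0],-1],[[0,0,0.9],[0,0,0],-1],[[0,0,0.9],[0,0,0],-1]]'
python3 -m jog '[[[-0.3,0,0],[0,0,0],-1],[[-0.7,0,0],[0,0,0],-1],[[-0.7,0,0],[0,0,0],-1],[[-0.7,0,0],[0,0,0],-1]]'
python3 - <<'E'
from h import *
im=get_image("wrist");save(im,"w5.png");P=pts(im).reshape(-1,3)
def rep(n,lo,hi,x0,x1,y0,y1):
    Q=P[(P[:,2]>lo)&(P[:,2]<hi)&(P[:,0]>x0)&(P[:,0]<x1)&(P[:,1]>y0)&(P[:,1]<y1)]
    if len(Q)<5: print(n,len(Q));return
    q=cv2.minAreaRect(Q[:,:2].astype(np.float32));print(n,len(Q),np.round(q[0],1),np.round(q[1],1),round(q[2],2),np.median(Q[:,2]))
rep("tab",30,42,470,570,-350,-260);rep("plate",4,13,480,630,-350,-260)
E
```

```text
clock: 13.1
position: [591.6, -309.1, -2.5]
ee_rot: [-0.013, 1.0, -0.0, 0.0]
contact_force: [-5.4, 3.7, 11.7]
gripper_width: 48.0
grasp_force: 69.9
clock: 13.8
position: [594.7, -310.3, 90.0]
ee_rot: [-0.013, 1.0, -0.002, 0.005]
contact_force: [0.7, 0.3, 0.4]
gripper_width: 85.4
grasp_force: 0.0
clock: 14.2
position: [520.8, -309.2, 84.4]
ee_rot: [-0.012, 1.0, -0.0, 0.0]
contact_force: [1.2, -0.3, 0.3]
gripper_width: 85.4
grasp_force: 0.0
tab 945 [ 520.8 -311.2] [36.4  9.9] 1.07 35.93880847346358
plate 7772 [ 552.6 -310.5] [100.3  50.1] 1.32 7.996961232038364
```

```bash

python3 -m jog '[[[0,-0.02,-0.2],[0,0,0],-0.8],[[0,-0.02,-0.45],[0,0,0],-0.6],[[0,-0.02,-0.73],[0,0,0],-0.6],[[0,-0.02,-0.73],[0,0,0],-0.4],[[0,-0.02,-0.73],[0,0,0],0],[[0,-0.02,-0.73],[0,0,0],0.5],[[0,-0.02,-0.73],[0,0,0],1],[[0,-0.02,-0.73],[0,0,0],1],[[0,-0.02,-0.73],[0,0,0],1],[[0,-0.02,-0.73],[0,0,0],1]]'
python3 -m jog '[[[0,0,0.2],[0,0,0],1],[[0,0,0.4],[0,0,0],1],[[0,0.1,0.7],[0,0,0],1],[[0,0.35,0.8],[0,0,0],1],[[0,0.65,0.8],[0,0,0],1],[[0,1,0.8],[0,0,0],1],[[0,1,0.8],[0,0,0],1]]'
python3 -m jog '[[[-0.1,0.3,0],[0,0,0.014],1],[[-0.3,0.65,0],[0,0,0.028],1],[[-0.5,1,0],[0,0,0.057],1]]'
python3 -m jog '[[[-0.15,0.3,0],[0,0,0],1],[[-0.35,0.65,0],[0,0,0],1],[[-0.5,1,0],[0,0,0],1],[[-0.5,1,0],[0,0,0],1],[[-0.5,1,0],[0,0,0],1]]'
python3 - <<'E'
from h import *
s=read_state();print(s["position"],s["ee_rot"])
im=get_image("wrist");save(im,"w6.png");P=pts(im)
im2=get_image("top");Q=pts(im2).reshape(-1,3)
Q=Q[(Q[:,0]>380)&(Q[:,0]<540)&(np.abs(Q[:,1])<60)&(Q[:,2]>70)&(Q[:,2]<100)];print(len(Q))
E
```

```text
clock: 15.25
position: [522.4, -311.3, 12.9]
ee_rot: [-0.013, 1.0, -0.001, 0.001]
contact_force: [-0.8, 0.8, 6.7]
gripper_width: 8.7
grasp_force: 61.1
clock: 15.95
position: [519.9, -207.8, 90.7]
ee_rot: [-0.014, 1.0, 0.001, -0.001]
contact_force: [-0.1, -0.1, -3.4]
gripper_width: 8.8
grasp_force: 60.0
clock: 16.25
position: [469.9, -110.4, 90.5]
ee_rot: [-0.072, 0.997, 0.0, -0.001]
contact_force: [0.1, 0.8, -2.7]
gripper_width: 8.5
grasp_force: 60.0
clock: 16.75
position: [421.0, -10.6, 91.2]
ee_rot: [-0.073, 0.997, -0.0, -0.0]
contact_force: [-0.3, -0.9, -3.4]
gripper_width: 8.8
grasp_force: 60.1
[420.9531504  -10.59578458  91.23723847] [-7.29450129e-02  9.97335952e-01 -8.52031039e-06 -1.55942496e-04]
77
```

View pics/w6.png

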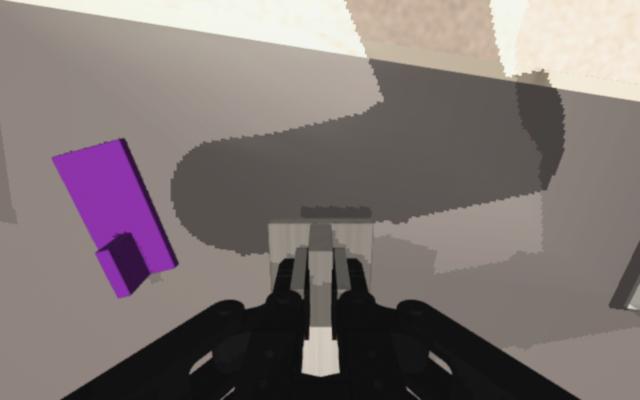

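The plate is held squarely by the tab at (320,270), with the nose pointing at the unit and out of view. I'll lower it to just above the bench and check the unit's front edge before sliding in.

```bash

python3 -m jog '[[[0,0.126,-0.2],[0,0,0],1],[[0,0.126,-0.5],[0,0,0],1],[[0,0.126,-0.76],[0,0,0],1],[[0,0.126,-0.76],[0,0,0],1],[[0,0.126,-0.76],[0,0,0],1]]'
python3 - <<'E'
from h import *
u=np.array([.99,.139]);w=np.array([-.139,.99]);r0=np.array([610.2,28.5])
for n in("top","scene"):
    im=get_image(n);P=pts(im).reshape(-1,3);A=np.c_[(P[:,:2]-r0)@u,(P[:,:2]-r0)@w,P[:,2]]
    m=(A[:,0]>-62)&(A[:,0]<120)&(np.abs(A[:,1])<62)
    for lo,hi in((28,45),(45,60),(80,100),(120,135),(150,162)):
        q=A[m&(A[:,2]>lo)&(A[:,2]<hi)]
        if len(q):print(n,lo,len(q),"x",np.round(np.percentile(q[:,0],[2,50,98]),1),"y",np.round(np.percentile(q[:,1],[2,50,98]),1))
E
```

```text
clock: 17.35
position: [421.5, 0.7, 14.7]
ee_rot: [-0.071, 0.997, -0.0, -0.001]
contact_force: [0.4, 0.1, -3.3]
gripper_width: 8.9
grasp_force: 62.5
top 28 70 x [-53.6 -50.6 -45.2] y [-49.3   5.   53.5]
top 45 127 x [-50.6 -43.7 -34.5] y [-50.7   4.1  55.4]
top 80 218 x [-27.9 -17.3  61.9] y [-58.4  -1.8  58. ]
top 120 415 x [ 0.7 33.2 54.8] y [-50.8   1.5  55.3]
top 150 106 x [58.  65.1 70.8] y [-40.2   2.1  46. ]
scene 28 90 x [-52.  -25.7  23. ] y [-32.6  56.6  58.9]
scene 45 89 x [-46.1 -15.5  32.5] y [-43.3  56.6  58.9]
scene 80 157 x [-21.3  21.7  68.9] y [-50.1  55.9  58.7]
scene 120 408 x [ 6.5 36.3 51.5] y [-47.8   9.2  58. ]
scene 150 117 x [62.1 68.2 72.5] y [-37.9   6.2  46.2]
```

```bash

python3 -m jog '[[[0.1,0.02,0],[0,0,0],1],[[0.2,0.04,0],[0,0,0],1],[[0.3,0.06,0],[0,0,0],1],[[0.4,0.08,0],[0,0,0],1],[[0.5,0.1,0],[0,0,0],1],[[0.6,0.115,0],[0,0,0],1],[[0.635,0.122,0],[0,0,0],1],[[0.635,0.122,-0.01],[0,0,0],1],[[0.635,0.122,-0.02],[0,0,0],1],[[0.635,0.122,-0.02],[0,0,0],1],[[0.635,0.122,-0.02],[0,0,0],1]]'
```

```text
clock: 18.55
position: [484.3, 13.7, 13.1]
ee_rot: [-0.072, 0.997, -0.0, -0.0]
contact_force: [-0.3, 0.2, -4.1]
gripper_width: 8.9
grasp_force: 62.6
```

```bash

python3 -m jog '[[[0,0,-0.01],[0,0,0],1],[[0,0,-0.015],[0,0,0],1],[[0,0,-0.015],[0,0,0],1],[[0,0,-0.015],[0,0,0],1]]'
python3 -m jog '[[[0,0,0],[0,0,0],0.7],[[0,0,0.0],[0,0,0],0.4],[[0,0,0],[0,0,0],0.2],[[0,0,0.2],[0,0,0],0.2],[[-0.1,0,0.5],[0,0,0],0.2],[[-0.3,0,0.9],[0,0,0],0],[[-0.3,0,1],[0,0,0],-0.5],[[-0.3,0,1],[0,0,0],-0.5]]'
python3 -m jog '[[[-0.15,0,0.3],[0,0,0],0],[[-0.3,0,0.6],[0,0,0],0],[[-0.5,0,0.9],[0,0,0],0],[[-0.5,0,0.9],[0,0,0],0],[[-0.5,0,0.9],[0,0,0],0]]'
python3 - <<'E'
from h import *
s=read_state();print(s["position"],s["joints"])
u=np.array([.99,.139]);w=np.array([-.139,.99]);r0=np.array([610.2,28.5])
for n in("top","wrist"):
    im=get_image(n);P=pts(im).reshape(-1,3);A=np.c_[(P[:,:2]-r0)@u,(P[:,:2]-r0)@w,P[:,2]]
    for nm,lo,hi,x0,x1 in(("tab",30,42,-160,-100),("plate",4.5,14,-160,-60),("front",28,45,-60,-20),("bar",151,170,40,90)):
        q=A[(A[:,2]>lo)&(A[:,2]<hi)&(A[:,0]>x0)&(A[:,0]<x1)&(np.abs(A[:,1])<60)]
        if len(q)>4:
            r=cv2.minAreaRect(q[:,:2].astype(np.float32));print(n,nm,len(q),np.round(r[0],1),np.round(r[1],1),round(r[2],1),"x",np.round(np.percentile(q[:,0],[1,50,99]),1))
E
```

```text
clock: 18.95
position: [484.7, 13.8, 11.8]
ee_rot: [-0.072, 0.997, -0.0, -0.0]
contact_force: [0.3, -0.1, -2.3]
gripper_width: 8.5
grasp_force: 62.7
clock: 19.75
position: [456.0, 14.3, 113.7]
ee_rot: [-0.072, 0.997, 0.001, 0.003]
contact_force: [0.6, -0.1, 0.2]
gripper_width: 64.1
grasp_force: 0.0
clock: 20.25
position: [404.8, 13.9, 201.0]
ee_rot: [-0.072, 0.997, 0.0, -0.0]
contact_force: [-0.1, 1.1, -0.1]
gripper_width: 42.5
grasp_force: 0.0
[404.77374338  13.9377559  201.03276081] [ 4.39601201e-01  2.91909091e-02 -5.37516698e-01 -5.95120123e-04
 -1.00435014e+00 -1.86595018e+00]
top tab 14 [-117.1    4.8] [ 9.2 12.7] 83.7 x [-123.8 -117.4 -111.3]
top plate 377 [-107.3   -0.6] [120.3  95. ] 88.8 x [-148.9  -93.1  -60.8]
top front 63 [-49.3   3.2] [107.2   9.1] 89.2 x [-53.4 -50.9 -44.5]
top bar 117 [64.7  2.2] [88.8 12.5] 89.9 x [58.6 64.8 70.9]
wrist tab 350 [-127.6    2.5] [10.  36.9] 90.0 x [-145.8 -129.5 -110. ]
wrist plate 2770 [-103.1    2.7] [86.2 50. ] 0.2 x [-145.8 -102.2  -60.9]
wrist front 848 [-48.4   6.5] [ 8.9 97.2] 0.4 x [-52.6 -49.6 -45.5]
```

```bash

python3 -m jog '[[[0.1,0,0.3],[0,0,0.07],0.3],[[0.3,0,0.6],[0,0,0.14],0.3],[[0.5,0,0.7],[0,0,0.21],0.3],[[0.5,0,0.7],[0,0,0.25],0.3]]' >/dev/null
python3 -m jog '[[[0.3,0,0],[0,0,0.07],0.3],[[0.6,0,0],[0,0,0.14],0.3],[[0.95,0,0],[0,0,0.21],0.3],[[0.95,0,0],[0,0,0.25],0.3]]' >/dev/null
python3 -m jog '[[[0.3,0,0],[0,0,0.07],0.3],[[0.6,0,0],[0,0,0.14],0.3],[[0.9,0,0],[0,0,0.21],0.3],[[0.9,0,0],[0,0,0.247],0.3],[[0.9,0,0],[0,0,0.247],0.3]]'
python3 -m jog '[[[0.2,0.07,0],[-0.008,0.06,0],0.3],[[0.4,0.15,0],[-0.016,0.12,0],0.3],[[0.6,0.22,-0.1],[-0.024,0.18,0],0.3],[[0.86,0.3,-0.3],[-0.032,0.24,0],0.3],[[0.86,0.3,-0.45],[-0.04,0.288,0],0.3],[[0.86,0.3,-0.45],[-0.04,0.288,0],0.3],[[0.86,0.3,-0.45],[-0.04,0.288,0],0.3]]'
python3 - <<'E'
from h import *
from scipy.spatial.transform import Rotation as R
s=read_state();M=R.from_quat(s["ee_rot"]).as_matrix();p=s["position"];print(p,s["ee_rot"],s["gripper_width"])
im=get_image("wrist");save(im,"w7.png");P=pts(im).reshape(-1,3)
u=np.array([.99,.139]);w=np.array([-.139,.99]);r0=np.array([610.2,28.5]);A=np.c_[(P[:,:2]-r0)@u,(P[:,:2]-r0)@w,P[:,2]]
q=P[(A[:,2]>152)&(A[:,2]<165)&(A[:,0]>40)&(A[:,0]<90)&(np.abs(A[:,1])<38)]
b=np.median(q,0);print(len(q),b,"bar in tool (surface)",(b-p)@M)
E
```

```text
clock: 21.65
position: [640.4, 13.6, 267.7]
ee_rot: [0.754, -0.657, -0.002, 0.002]
contact_force: [-1.0, 0.9, 0.3]
gripper_width: 30.0
grasp_force: 0.0
clock: 22.35
position: [725.8, 43.5, 223.7]
ee_rot: [0.719, -0.627, -0.197, 0.228]
contact_force: [0.1, -0.2, 1.6]
gripper_width: 30.5
grasp_force: 0.0
[725.82300265  43.52968935 223.65198206] [ 0.71855578 -0.62666885 -0.19735845  0.22806444] 30.478761633723312
1404 [680.0439609   35.53378602 157.7381404 ] bar in tool (surface) [ 1.51811751  0.08336439 80.63484374]
```

```bash

python3 -m jog '[[[-0.14,-0.02,-0.2],[0,0,0],0.3],[[-0.28,-0.04,-0.41],[0,0,0],0.3],[[-0.43,-0.06,-0.62],[0,0,0],0.3],[[-0.57,-0.08,-0.82],[0,0,0],0.3],[[-0.57,-0.08,-0.82],[0,0,0],0.3],[[-0.57,-0.08,-0.82],[0,0,0],0.3]]'
python3 -m jog '[[[0,0,0],[0,0,0],0.5],[[0,0,0],[0,0,0],0.6],[[0,0,0],[0,0,0],0.7],[[0,0,0],[0,0,0],0.75],[[0,0,0],[0,0,0],0.8],[[0,0,0],[0,0,0],0.9],[[0,0,0],[0,0,0],1],[[0,0,0],[0,0,0],1],[[0,0,0],[0,0,0],1]]'
python3 - <<'E'
import numpy as np
x,z=57.3,138.
for a in [2,4,6,8,10,12,14,16,18,20,22,24,25]:
    t=-np.radians(a);c,s=np.cos(t),np.sin(t);dx=x*c+z*s-x;dz=z*c-x*s-z
    print(a,np.round([dx*.0099,dx*.00139,dz*.01,a*.139/120,-a*.99/120],3))
E
```

```text
clock: 23.0
position: [669.5, 35.5, 150.5]
ee_rot: [0.72, -0.627, -0.194, 0.223]
contact_force: [0.5, 0.1, 1.3]
gripper_width: 29.5
grasp_force: 0.0
clock: 23.9
position: [669.0, 35.8, 144.9]
ee_rot: [0.72, -0.627, -0.197, 0.226]
contact_force: [1.6, -0.3, 2.2]
gripper_width: 7.5
grasp_force: 58.7
2 [-0.048 -0.007  0.019  0.002 -0.016]
4 [-0.097 -0.014  0.037  0.005 -0.033]
6 [-0.146 -0.02   0.052  0.007 -0.049]
8 [-0.196 -0.027  0.066  0.009 -0.066]
10 [-0.246 -0.035  0.079  0.012 -0.082]
12 [-0.296 -0.042  0.089  0.014 -0.099]
14 [-0.347 -0.049  0.098  0.016 -0.115]
16 [-0.399 -0.056  0.104  0.019 -0.132]
18 [-0.45  -0.063  0.11   0.021 -0.148]
20 [-0.501 -0.07   0.113  0.023 -0.165]
22 [-0.553 -0.078  0.114  0.025 -0.182]
24 [-0.605 -0.085  0.114  0.028 -0.198]
25 [-0.631 -0.089  0.113  0.029 -0.206]
```

```bash

python3 -m jog '[[[-0.024,-0.003,0.01],[0.001,-0.008,0],1],[[-0.048,-0.007,0.019],[0.002,-0.016,0],1],[[-0.073,-0.01,0.028],[0.003,-0.025,0],1],[[-0.097,-0.014,0.037],[0.005,-0.033,0],1],[[-0.122,-0.017,0.045],[0.006,-0.041,0],1],[[-0.146,-0.02,0.052],[0.007,-0.049,0],1],[[-0.171,-0.024,0.059],[0.008,-0.058,0],1],[[-0.196,-0.027,0.066],[0.009,-0.066,0],1],[[-0.221,-0.031,0.073],[0.01,-0.074,0],1],[[-0.246,-0.035,0.079],[0.012,-0.082,0],1],[[-0.271,-0.038,0.084],[0.013,-0.09,0],1],[[-0.296,-0.042,0.089],[0.014,-0.099,0],1],[[-0.322,-0.045,0.094],[0.015,-0.107,0],1],[[-0.347,-0.049,0.098],[0.016,-0.115,0],1],[[-0.373,-0.052,0.101],[0.018,-0.124,0],1],[[-0.399,-0.056,0.104],[0.019,-0.132,0],1],[[-0.425,-0.06,0.107],[0.02,-0.14,0],1],[[-0.45,-0.063,0.11],[0.021,-0.148,0],1],[[-0.45,-0.063,0.11],[0.021,-0.148,0],1],[[-0.45,-0.063,0.11],[0.021,-0.148,0],1]]'
```

```text
clock: 25.9
position: [623.6, 29.4, 155.8]
ee_rot: [0.746, -0.649, -0.097, 0.111]
contact_force: [-0.3, -0.3, 4.1]
gripper_width: 7.4
grasp_force: 59.4
```

```bash

python3 -m jog '[[[-0.013,-0.002,0.001],[0.001,-0.004,0],1],[[-0.026,-0.004,0.002],[0.001,-0.008,0],1],[[-0.038,-0.005,0.003],[0.002,-0.012,0],1],[[-0.051,-0.007,0.003],[0.002,-0.017,0],1],[[-0.064,-0.009,0.004],[0.003,-0.021,0],1],[[-0.077,-0.011,0.004],[0.003,-0.025,0],1],[[-0.09,-0.013,0.004],[0.004,-0.03,0],1],[[-0.103,-0.015,0.004],[0.004,-0.034,0],1],[[-0.116,-0.017,0.004],[0.005,-0.038,0],1],[[-0.129,-0.018,0.004],[0.006,-0.042,0],1],[[-0.129,-0.018,0.004],[0.006,-0.042,0],1],[[-0.129,-0.018,0.004],[0.006,-0.042,0],1]]'
```

```text
clock: 27.1
position: [610.7, 27.6, 156.3]
ee_rot: [0.75, -0.653, -0.068, 0.078]
contact_force: [-1.6, -1.1, 6.0]
gripper_width: 7.6
grasp_force: 59.6
```

```bash

python3 -m jog '[[[-0.013,-0.002,0],[0.001,-0.004,0],1],[[-0.026,-0.004,0],[0.001,-0.008,0],1],[[-0.026,-0.004,0],[0.001,-0.008,0],1],[[-0.026,-0.004,0],[0.001,-0.008,0],1]]'
```

```text
clock: 27.5
position: [608.3, 27.3, 156.3]
ee_rot: [0.751, -0.654, -0.063, 0.071]
contact_force: [-1.6, 0.4, 6.2]
gripper_width: 7.8
grasp_force: 59.5
```

```bash
cat > tilt.py <<'E'
from h import *
im=get_image("wrist");P=pts(im).reshape(-1,3)
u=np.array([.99,.139]);w=np.array([-.139,.99]);r0=np.array([610.2,28.5]);A=np.c_[(P[:,:2]-r0)@u,(P[:,:2]-r0)@w,P[:,2]]
q=A[(A[:,2]>118)&(A[:,2]<150)&(A[:,0]>-45)&(A[:,0]<75)&(A[:,1]>-50)&(A[:,1]<20)]
for _ in range(8):
    c=np.linalg.lstsq(np.c_[q[:,:2],np.ones(len(q))],q[:,2],rcond=None)[0];r=q[:,2]-np.c_[q[:,:2],np.ones(len(q))]@c;q=q[abs(r)<max(2,1.5*r.std())]
print(len(q),"tilt",np.degrees(np.arctan(-c[0])),"roll",np.degrees(np.arctan(c[1])),"xrange",np.percentile(q[:,0],[1,99]),"yr",np.percentile(q[:,1],[1,99]),"z0",c[2])
E
python3 tilt.py
```

```text
10893 tilt 10.934754909811327 roll -0.09879867486475545 xrange [-37.45685126  23.82475155] yr [-49.57346982  17.41915199] z0 132.29324177002064
```

```bash

python3 -m jog '[[[-0.013,-0.002,0],[0.001,-0.004,0],1],[[-0.026,-0.004,-0.001],[0.001,-0.008,0],1],[[-0.026,-0.004,-0.001],[0.001,-0.008,0],1],[[-0.026,-0.004,-0.001],[0.001,-0.008,0],1]]'; python3 tilt.py
```

```text
clock: 27.95
position: [605.9, 26.9, 156.3]
ee_rot: [0.751, -0.654, -0.057, 0.065]
contact_force: [-0.8, -0.4, 5.9]
gripper_width: 7.6
grasp_force: 59.6
10879 tilt 10.068432362857495 roll -0.1147994480555444 xrange [-39.53579869  21.86433379] yr [-49.56293129  17.20940885] z0 131.936968211003
```

```bash

python3 -m jog '[[[-0.007,-0.001,0],[0,-0.002,0],1],[[-0.013,-0.002,-0.001],[0.001,-0.004,0],1],[[-0.013,-0.002,-0.001],[0.001,-0.004,0],1],[[-0.013,-0.002,-0.001],[0.001,-0.004,0],1]]'; python3 tilt.py
```

```text
clock: 28.4
position: [605.5, 26.9, 156.3]
ee_rot: [0.752, -0.654, -0.054, 0.061]
contact_force: [-0.7, 0.4, 5.5]
gripper_width: 7.6
grasp_force: 59.6
10896 tilt 9.861624677679027 roll -0.12539955588819118 xrange [-40.01628617  21.45881447] yr [-49.5577842   17.49184746] z0 131.91792019381867
```

```bash

python3 -m jog '[[[0,0,0],[0,0,0],0.85],[[0,0,0],[0,0,0],0.75],[[0,0,0],[0,0,0],0.65],[[0,0,0],[0,0,0],0.5],[[0,0,0],[0,0,0],0.3],[[0,0,0],[0,0,0],0.1],[[0,0,0],[0,0,0],0.1]]'; python3 tilt.py
```

```text
clock: 29.15
position: [604.3, 26.7, 155.7]
ee_rot: [0.752, -0.654, -0.055, 0.062]
contact_force: [0.0, 0.5, -0.2]
gripper_width: 38.3
grasp_force: 0.0
11403 tilt 9.951461362714799 roll -0.01653393367251266 xrange [-39.47742752  21.56672708] yr [-49.56068382  18.68151082] z0 132.00305840883485
```

Released, and the unit stands at 9.95°. I'll retract and do one final check.

```bash

python3 -m jog '[[[0.04,0.006,0.25],[0,0,0],0.1],[[0.08,0.01,0.5],[0,0,0],0.1],[[0.15,0.02,0.9],[0,0,0],0],[[0.15,0.02,0.9],[0,0,0],0]]'
python3 -m jog '[[[-0.3,0,0.2],[0,0,0],0],[[-0.7,0,0.3],[0,0,0],0],[[-1,0,0.3],[0,0,0],0],[[-1,0,0.3],[0,0,0],0],[[-1,0,0.3],[0,0,0],0],[[-1,0,0.3],[0,0,0],0],[[-1,0,0.3],[0,0,0],0]]'
python3 tilt.py; python3 - <<'E'
from h import *
u=np.array([.99,.139]);w=np.array([-.139,.99]);r0=np.array([610.2,28.5])
im=get_image("scene");save(im,"s9.png");f=im["frame"][120:320,200:400];cv2.imwrite("pics/s9c.png",cv2.resize(f,None,fx=2.9,fy=2.9)[:,:,::-1])
for n in("wrist",):
    im=get_image(n);P=pts(im).reshape(-1,3);A=np.c_[(P[:,:2]-r0)@u,(P[:,:2]-r0)@w,P[:,2]]
    for nm,lo,hi,x0,x1 in(("tab",30,42,-160,-100),("plate",4.5,13,-160,-72)):
        q=A[(A[:,2]>lo)&(A[:,2]<hi)&(A[:,0]>x0)&(A[:,0]<x1)&(np.abs(A[:,1])<45)]
        if len(q)>4:
            r=cv2.minAreaRect(q[:,:2].astype(np.float32));print(n,nm,len(q),np.round(r[0],1),np.round(r[1],1),round(r[2],1),np.round(q.min(0),1))
E
```

```text
clock: 29.6
position: [622.8, 28.7, 252.2]
ee_rot: [0.752, -0.654, -0.05, 0.057]
contact_force: [-0.3, -0.8, 0.6]
gripper_width: 42.4
grasp_force: 0.0
clock: 30.3
position: [520.1, 28.8, 275.3]
ee_rot: [0.752, -0.654, -0.055, 0.062]
contact_force: [0.1, -0.4, 0.3]
gripper_width: 42.8
grasp_force: 0.0
5389 tilt 9.910020535531759 roll -0.09918341147338626 xrange [-40.43854047  21.06079619] yr [-49.31548717  19.35935321] z0 131.87219323042254
wrist tab 291 [-127.3    1.6] [35.1 10.3] 0.3 [-144.9   -3.5   30. ]
wrist plate 2169 [-108.8    1.8] [73.5 50.4] 0.2 [-145.5  -23.5    4.6]
```

View pics/s9c.png

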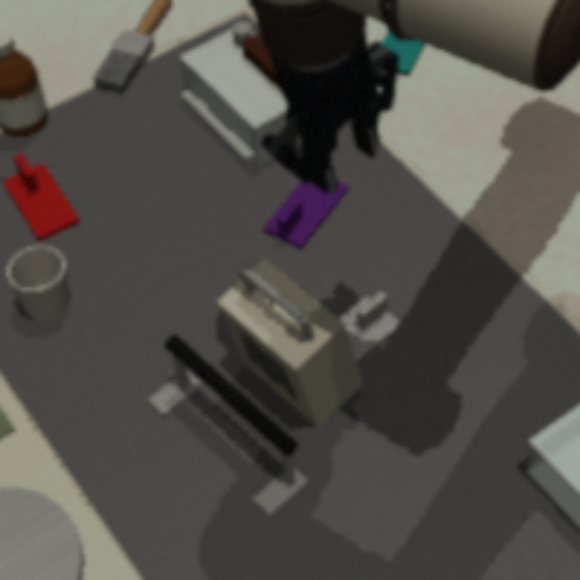

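The crop shows the unit at (295,340) leaning slightly back on the plate, whose tab is at (372,305). It is clear of the rail (230,400), and everything else is in place.

```bash
python3 -c "
from bench import job_done
print(job_done())"
```

```text
the job is handed in; nothing more can be done
None
```

The job is handed in: the unit stands tipped back about 10° on the steel plate, clear of the rail, with the plate's plain end square, centred and about 18 mm in from the front face; no verdict came back.

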